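# Refit the food processor's drive stem and reset the test supply

### The job

The food processor on the bench tripped the test supply box while its drive stem was off. Push the drive stem steadily down over the processor's motor shaft, without dropping or ramming it, until it clicks past the sprung balls and sits fully home; only then put the power back by resetting the tripped breaker on the box: handle fully to off first, then fully to on. Leave everything else on the table where it is.

Things in the scene. Friction and masses are not known exactly. Their poses are not given: they have to be found in the camera images.
- stem: The drive stem, standing upright on the table between processor and supply box: a grey plastic sleeve 112 mm tall, 70 to 140 g. A skirt 52 mm across and 12 mm high at the foot tapers to a plain barrel 34 mm across, 26 to 92 mm above the foot (grip there), then a head 24 mm across. It fits at any rotation about its axis. Origin: centre of its foot, z up along its axis.
- stem_mouth (a point): Mouth of the stem's blind bore, in the middle of its foot (same point as the stem's origin). The bore is 20 mm across and 78 mm deep, its mouth flared to 28 mm, with a ring groove 9 to 18 mm above the foot into which the shaft's balls click.
- processor: The food processor's motor base, bowl off, fixed, left or right of the stem: a white housing 210 mm (its x) by 190 mm (its y), flat top at 90 mm, a round plinth 160 mm across to 105 mm, and on it a black boss 54 mm across to 111 mm from which the steel motor shaft stands up. Control panel roughly towards the robot. Origin: centre of the underside, z up.
- shaft_seat (a point): Middle of the black boss's top face, on the shaft's axis, 111 mm above the table, z up: the stem's foot rests here when home. The shaft is 18 mm across and stands 72 mm above this point, the last 10 mm tapered to 10 mm.
- detent (a point): On the shaft's axis, 13.5 mm above the seat, level with three sprung steel balls that stand 3 mm out of the shaft. The stem slides down freely until it rests on the balls, about 12 mm above home; it then takes roughly 7 to 14 N of push to pass them, after which it clicks in, drops home and stays.
- supply_box: The test supply box, fixed: grey steel, 170 mm (its x) by 215 mm (its y) by 95 mm high. On its lid, 35 mm towards its -y, a black breaker case 132 x 76 mm (top at 113 mm) with a rocking handle; towards its +y two white sockets, one with a plug up to 135 mm high at x +42, y +62 mm. Origin: centre of the underside, z up; x points roughly away from the robot.
- breaker (a joint): Breaker handle's angle, rad: 0 = fully off, leaning 0.45 from upright towards the box's -x (the robot's side); 0.90 = fully on, leaning 0.45 the other way; 0.45 = upright. It starts tripped, about midway (0.36 to 0.54), stays where it is left and takes about 3 N at its tip. A tripped breaker latches only if it goes fully to off before it is thrown on.
- handle_tip (a point): Middle of the top end of the breaker handle, moving with it, 58 mm from the hinge. The handle is a grey bar 14 mm thick in the throwing direction and 30 mm wide along the hinge, standing about 50 mm clear of the black case.
- pivot (a point): The handle's hinge, on the supply box, 107 mm above the table; the hinge runs along this frame's y; x is the throwing direction from off to on, z up.
- dough_tool: Bystander: the processor's dough tool, a grey plastic hub 88 mm tall that tapers from 44 to 26 mm across, with two stubby paddles at its foot (about 125 mm over their ends, up to 28 mm high). It is a different part from the stem: shorter, with paddles and no skirt. Origin: centre of its underside, z up.
- bowl: Bystander: the processor's clear plastic bowl, 168 mm across, 125 mm high, with a grey handle reaching 127 mm from its axis at +y. Origin: centre of its underside.
- slicing_disc: Bystander: steel slicing disc lying flat, 156 mm across, with a hub to 20 mm height. Origin: centre of its underside.
- multimeter: Bystander: multimeter lying on its back, 150 x 76 x 41 mm (long along its x). Origin: centre of its underside.
- tumbler: Bystander: steel tumbler, 72 mm across the mouth, 95 mm high. Origin: centre of its underside.

How it is judged:
On the way, in this order (a step that is already met when the one before it is completed fails the run):
1. the stem is fully home on the motor shaft, clicked past the balls (z of stem in the frame of shaft_seat below 0.0025 m and horizontal distance between stem and shaft_seat below 0.003 m and angle between the z axis of stem and the z axis of processor, either way round below 0.05 rad and angle between stem's own z axis and vertical below 0.05 rad), for 0.2 s.
2. the breaker handle is pushed fully off (value of joint breaker below 0.07 rad), for 0.1 s.
3. the breaker handle is thrown fully on (value of joint breaker above 0.83 rad), for 0.1 s.
At the end, for the whole second after the job is handed in: The stem stands at rest on the motor shaft, its foot within 2.5 mm of the boss, within 3 mm of the shaft's axis and within 0.05 rad of upright, and the breaker handle is fully on (above 0.83 rad) (all of step 1 and linear speed of stem below 0.02 m/s and value of joint breaker above 0.83 rad); the robot touches nothing.
It fails at once if the stem is dropped or rammed down the shaft (faster than 0.5 m/s while on it) (linear speed of stem above 0.5 m/s and horizontal distance between stem and shaft_seat below 0.01 m and z of stem in the frame of shaft_seat below 0.072 m).
It fails at once if the power is on (handle beyond 0.75 rad) while the stem is not home (foot more than 4 mm above the boss) (value of joint breaker above 0.75 rad and (z of stem in the frame of shaft_seat above 0.004 m or horizontal distance between stem and shaft_seat above 0.005 m)).
It fails at once if one of the other things on the table is moved by more than 30 mm (distance of any of dough_tool, bowl, slicing_disc, multimeter, tumbler from where it was at the start of the episode above 0.03 m).
It also fails if it takes over 72 s, if anything falls off the work surface, if the arm or the gripper's body presses on something with over 40 N, if the wrist force passes 120 N, or if a joint passes its speed limit or range.

### The arm

A 6-joint arm with a two-finger parallel gripper is mounted at the origin on the work surface. World frame = base frame: x ahead of the robot, y to its left, z up, the work surface at z = 0. Lengths are in m, angles in rad, forces in N, time in s.
With the tool pointing down it reaches from about 0.325 to 0.85 m from the base axis. Payload 4.4 kg.
Tool frame: the origin (TCP) lies at the very end of the fingers, on their centre line; the grasp point (between the pads) lies 19 mm behind it (bot.grip_point_offset is the distance from the TCP to the grasp point, in m); z points along the fingers, y is the direction in which the jaws open and shut (so a half turn about z gives the same grasp; the last joint's range is limited). The gripper opens to 94 mm and grips with 3 to 60 N. Pads are 16 mm wide; open, the fingers measure 119 mm over their backs; the gripper's body (75 mm by 177 mm) begins 78 mm behind the grasp point.
Start: joints at [1.002, 0.207, 1.542, -0, 1.393, -0.15], TCP at [0.234, 0.525, 0.205] pointing down, gripper open.
Joint ranges: [-2.73, 2.73], [-0.86, 2.22], [0.23, 2.46], [-1.11, 4.25], [0.08, 2.63], [-2.82, 2.82]. Speed limits (rad/s): [2.79, 2.79, 3.14, 3.14, 3.14, 3.14].

### API

Orientations are given as a rotation vector (axis times angle).
In Python, from workcell import bot, read_camera gives the robot as it stands.
- The arm moves only by the shell command python3 -m inch 'ROWS' [OPENING] [FORCE]. ROWS is JSON, a list that holds one entry, the list of rows, each a list of 6 numbers: the shift along the tool's x, y, z as a fraction of full scale, then the turn, a rotation vector about the tool's x, y, z as a fraction of full scale. In form: [[[dx, dy, dz, ax, ay, az], ...]]. A call has exactly 5 rows; each row shifts and turns the pose as measured when the row begins, along the tool's axes as they then stand; what a row does not reach is not made up. Full scale, the value 1, is 0.6 m for a shift and 90 degrees for a turn. A row lasts 1/12 s, in which the tool goes at most 41.7 mm and 7.16 degrees, less where a joint would pass 70% of its speed; a pose out of reach is approached as far as the arm can. A call with a number of a shift or a turn outside -1 to 1 is refused whole. A call with a gripper value outside its range is refused whole. OPENING is the closure, from 0 (fully open) to 1 (shut), set as the call begins (- or left out, the last holds). The fingers move at their own pace and stop on an object; FORCE is the grip in N (left out, the last holds). Time passes only in rows, so rows that do not move let the fingers close, or fill a call up. It gives the time, the measured TCP pose, the force and the opening at its end, in the units of the state.
- bot.get_state(): the state, without advancing time (a new reading comes with each control period).
- read_camera(name): name is "scene" or "side" or "wrist"; returns a dict with "img" (384x512x3 uint8, blue, green, red), "intrinsics" (3x3 intrinsics, pixels), "world_from_camera" (4x4, takes a point from camera to world coordinates); the wrist camera has in their place "tool_from_camera" (4x4, takes a point from camera to tool coordinates, whose origin is the TCP and whose axes are the flange's). Camera axes: x right, y down, z forward; pixel columns grow to the right and rows downward; lengths in m; the calibration is good to about 2 mm. A picture is of the moment at which its call begins: read the wrist's pose just before it. There is no depth.
- bot.job_done(): hands the job in, once; it reports no verdict.
The state is a dict: "time_s": time; "joint_pos": joint angles; "joint_vel": joint speeds; "joint_efforts": joint torques, N m; "tool_pos": TCP position; "eef_rot": TCP orientation; "contact_force": force on the tool from outside, world axes, zero at the start; "ft_torque": the same for the moment, N m; "gripper_width": finger opening in m.
Only numpy, scipy, OpenCV 4.12 (cv2) and the standard library are available. Lean on these libraries where they do the work, as an engineer would, in place of code of your own. Each camera call takes 0.05 s, during which the arm holds its last target. There are 200 camera calls.

## Working session

There is one attempt and no reset: what is moved stays moved. The work goes in short steps, Python scripts to look and compute and a shell command to move; the robot and the scene stay as the last step left them, time stands still between calls to the robot, and variables do not carry over. Pictures are saved under pics/ and viewed, about 8 in all and at most 12, crops included, and the job is handed in when it is done.

```bash
ls; mkdir -p pics
python3 - <<'E'
from workcell import bot, read_camera
import cv2, numpy as np
ims=[]
print(bot.get_state())
for n in ("scene","side"):
    c=read_camera(n); cv2.imwrite(f"pics/{n}0.png",c["img"]); np.savez(f"{n}.npz",**{k:c[k] for k in("intrinsics","world_from_camera")})
    print(n,c["intrinsics"].tolist(),c["world_from_camera"].round(3).tolist())
E
```

```text
pics
{'time_s': 0.0, 'joint_pos': array([ 1.00151458e+00,  2.07423936e-01,  1.54295149e+00, -1.70410994e-05,
        1.39347927e+00, -1.50536964e-01]), 'joint_vel': array([-1.17809141e-04, -1.12559102e-03, -2.56700537e-03,  5.25658909e-05,
       -1.41133702e-03,  9.29860633e-04]), 'joint_efforts': array([ 4.76753921e-04, -3.70885348e+01, -2.81416583e+01,  6.98749465e-02,
        3.62488918e-02, -1.82528970e-04]), 'tool_pos': array([0.2333986 , 0.52461765, 0.20428974]), 'eef_rot': array([-0.65280025, -3.07222049,  0.00333401]), 'contact_force': array([-0.24537904, -0.00901356,  0.06482971]), 'ft_torque': array([ 0.01453723, -0.00979489,  0.02891496]), 'gripper_width': 0.09400698901387042}
scene [[431.3829190714077, 0.0, 254.24090322315203], [0.0, 431.3829190714077, 191.1835209604104], [0.0, 0.0, 1.0]] [[0.858, 0.427, -0.287, 0.965], [0.514, -0.701, 0.494, -0.654], [0.01, -0.571, -0.821, 1.115], [0.0, 0.0, 0.0, 1.0]]
side [[346.60401649013755, 0.0, 255.05239218475322], [0.0, 346.60401649013755, 190.4172821859048], [0.0, 0.0, 1.0]] [[0.941, -0.215, 0.263, 0.381], [-0.339, -0.573, 0.746, -0.725], [-0.01, -0.79, -0.612, 0.706], [0.0, 0.0, 0.0, 1.0]]
```

View pics/scene0.png

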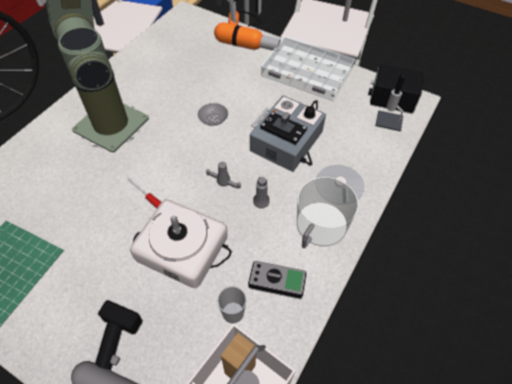

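View pics/side0.png

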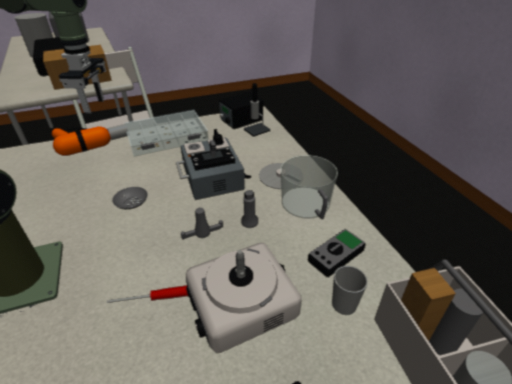

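Scene view: stem at about (262,192), with the dough tool at (223,177), the processor shaft at (176,222) and the supply box at (287,130). Side view: stem (249,210), shaft (241,258), box (212,165). I'll triangulate roughly and enlarge for detail.

```bash
cat > h.py <<'E'
import numpy as np, cv2
from scipy.spatial.transform import Rotation as R
def ray(K,T,uv):
    d=np.linalg.inv(K)@np.array([uv[0],uv[1],1.]); d=T[:3,:3]@d
    return T[:3,3],d/np.linalg.norm(d)
def tri(obs):
    A=np.zeros((3,3));b=np.zeros(3)
    for K,T,uv in obs:
        o,d=ray(K,T,uv);P=np.eye(3)-np.outer(d,d);A+=P;b+=P@o
    x=np.linalg.solve(A,b)
    return x,[round(1000*float(np.linalg.norm(np.cross(x-ray(*o)[0],ray(*o)[1]))),1) for o in obs]
def atz(K,T,uv,z):
    o,d=ray(K,T,uv);return o+d*(z-o[2])/d[2]
def proj(K,T,p):
    q=T[:3,:3].T@(np.array(p)-T[:3,3]);q=K@q;return q[:2]/q[2]
def cam(n):
    c=np.load(n+".npz");return c["intrinsics"],c["world_from_camera"]
def wrist(tag):
    from workcell import bot,read_camera
    s=bot.get_state();c=read_camera("wrist")
    T=np.eye(4);T[:3,:3]=R.from_rotvec(s["eef_rot"]).as_matrix();T[:3,3]=s["tool_pos"]
    cv2.imwrite(f"pics/{tag}.png",c["img"]);np.savez(tag+".npz",intrinsics=c["intrinsics"],world_from_camera=T@c["tool_from_camera"])
    return s,c
E
python3 - <<'E'
from h import *
S=cam("scene");D=cam("side")
for n,a,b in (("stemtop",(262,179),(249,192)),("stemfoot",(262,203),(250,223)),("shafttop",(175,218),(241,254)),("boss",(177,232),(241,276)),("box",(287,130),(212,165)),("dough",(222,165),(201,210))):
    print(n,tri([(*S,a),(*D,b)]))
a=cv2.imread("pics/scene0.png")[85:205,215:335];b=cv2.imread("pics/side0.png")[125:245,165:285]
f=lambda x:cv2.resize(x,(400,400),interpolation=cv2.INTER_CUBIC)
a2=cv2.imread("pics/scene0.png")[200:260,130:250];b2=cv2.imread("pics/side0.png")[240:300,185:305]
g=lambda x:cv2.resize(x,(400,200),interpolation=cv2.INTER_CUBIC)
cv2.imwrite("pics/crop1.png",np.vstack([np.hstack([f(a),f(b)]),np.hstack([g(a2),g(b2)])]))
s,c=wrist("w0");print(c["intrinsics"],c["tool_from_camera"].round(3))
E
```

```text
stemtop (array([ 0.61495701, -0.00696697,  0.11791746]), [2.0, 2.0])
stemfoot (array([ 0.61752314, -0.00572147, -0.0030582 ]), [0.3, 0.3])
shafttop (array([ 0.50982299, -0.26625488,  0.17774275]), [1.7, 1.7])
boss (array([ 0.5073383 , -0.26954391,  0.1116147 ]), [0.3, 0.3])
box (array([0.56701343, 0.24064371, 0.06609122]), [3.6, 3.6])
dough (array([ 0.47746234, -0.00886564,  0.09498922]), [1.3, 1.3])
[[331.47795669   0.         253.64690662]
 [  0.         331.47795669 185.92788211]
 [  0.           0.           1.        ]] [[ 0.001 -0.964 -0.267  0.076]
 [ 1.     0.001  0.    -0.001]
 [ 0.    -0.267  0.964 -0.179]
 [ 0.     0.     0.     1.   ]]
```

View pics/crop1.png

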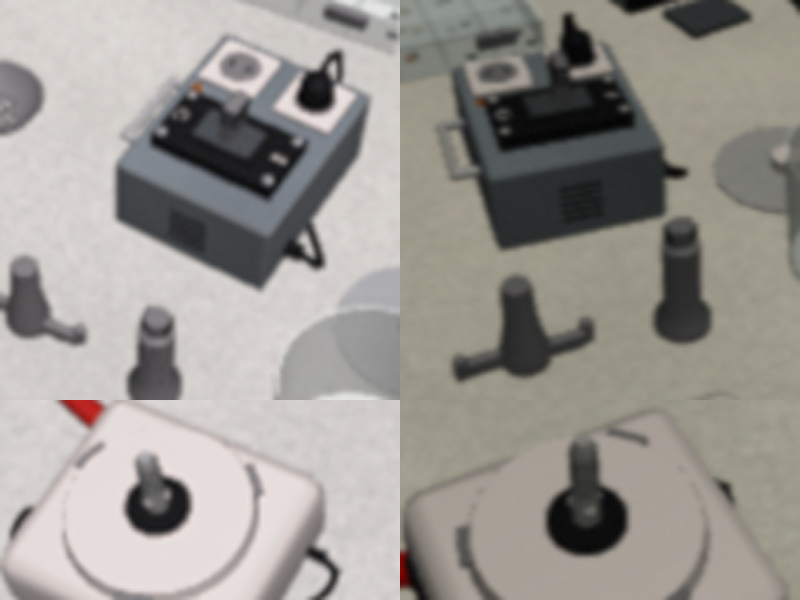

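Refined crop readings. Scene: stem top (262.1,180.4), handle tip (286,115). Side: stem top (249.3,193.1), handle tip (212.4,143). Now I'll square up the yaw and bring the wrist camera over.

```bash
python3 -m inch '[[[0,0,-0.03,0,0,-0.054],[0,0,-0.03,0,0,-0.054],[0,0,-0.03,0,0,-0.054],[0,0,-0.03,0,0,-0.054],[0,0,-0.03,0,0,-0.054]]]' 0.3 50
python3 -m inch '[[[-0.06,-0.06,0,0,0,0],[-0.06,-0.06,0,0,0,0],[-0.06,-0.06,0,0,0,0],[-0.06,-0.06,0,0,0,0],[-0.06,-0.06,0,0,0,0]]]'
python3 -m inch '[[[-0.03,-0.06,0,0,0,0],[-0.03,-0.06,0,0,0,0],[-0.03,-0.06,0,0,0,0],[-0.03,-0.06,0,0,0,0],[-0.03,-0.06,0,0,0,0]]]'
python3 -c "
from h import *
S=cam('scene');D=cam('side')
print(tri([(*S,(286.1,115)),(*D,(212.4,143))]))
print(wrist('w1')[0]['joint_pos'])"
```

```text
time_s: 0.57
tool_pos: [0.2307, 0.5203, 0.2883]
eef_rot: [0.037, -3.13, 0.028]
contact_force: [0.3, 0.3, -0.9]
gripper_width: 0.0667
time_s: 0.98
tool_pos: [0.385, 0.3784, 0.293]
eef_rot: [0.072, -3.133, 0.011]
contact_force: [0.9, 0.2, -0.7]
gripper_width: 0.0658
time_s: 1.4
tool_pos: [0.4864, 0.1962, 0.2917]
eef_rot: [0.073, -3.132, 0.012]
contact_force: [0.5, 0.3, -0.6]
gripper_width: 0.0657
(array([0.57092655, 0.21247206, 0.16336691]), [1.9, 1.9])
[ 0.22188559  0.05147099  1.53827211 -0.00551128  1.5620434  -1.39533129]
```

View pics/w1.png

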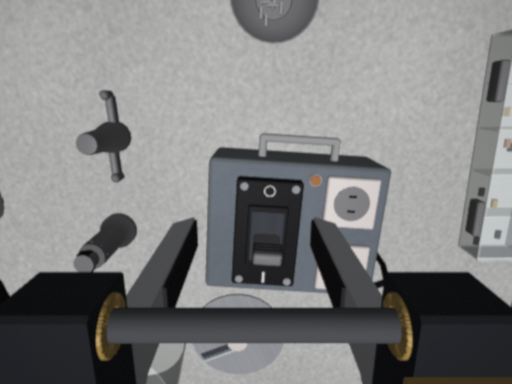

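Wrist view 1: breaker case spans (234–302, 178–285), the handle tip is near (267,247), the stem top is at (88,260) and the dough tool is at (88,143). Next view: over stem and processor.

```bash
python3 -m inch '[[[0.01,-0.06,0,0,0,0.01],[0.01,-0.06,0,0,0,0.01],[0.01,-0.06,0,0,0,0.01],[0.01,-0.06,0,0,0,0],[0.01,-0.06,0,0,0,0]]]'
python3 -m inch '[[[0.01,-0.06,0,0,0,0],[0.01,-0.06,0,0,0,0],[0.01,-0.06,0,0,0,0],[0,-0.06,0,0,0,0],[0,0,0,0,0,0]]]'
python3 -c "
from h import *
s,c=wrist('w2');print(s['tool_pos'],s['eef_rot'])
print(proj(*cam('w2'),(0.616,-.006,.112)),proj(*cam('w2'),(0.508,-.268,.183)))"
```

```text
time_s: 1.87
tool_pos: [0.4616, 0.0076, 0.2912]
eef_rot: [-0.013, -3.132, 0.018]
contact_force: [0.2, 0.1, 0.5]
gripper_width: 0.0657
time_s: 2.28
tool_pos: [0.4379, -0.1465, 0.2921]
eef_rot: [-0.023, -3.131, 0.022]
contact_force: [-0.2, 0.5, -0.3]
gripper_width: 0.0656
[ 0.43787863 -0.14653213  0.29211733] [-0.02289941 -3.13061217  0.02207115]
[372.32588485 307.7946189 ] [131.75117794 255.82338398]
```

View pics/w2.png

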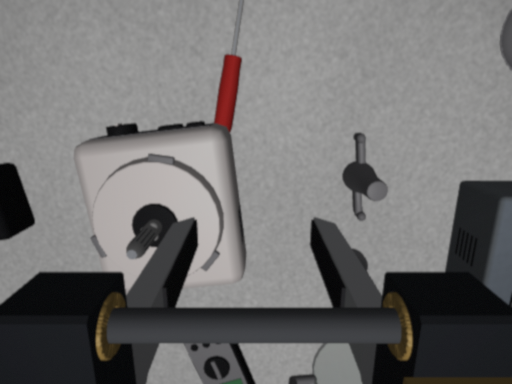

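Wrist view 2: shaft tip about (133,250), boss centre about (154,226). The stem is hidden by the finger near (360,260). I'll centre the shaft between the fingers for a good fix.

```bash
python3 -m inch '[[[0,-0.053,0,-0.009,0,0],[0,-0.053,0,0,0,0],[0,-0.053,0,0,0,0],[0,-0.053,0,0,0,0],[0,0,0,0,0,0]]]'
python3 -c "
from h import *
s,c=wrist('w3');print(s['tool_pos'],s['eef_rot'])
print(proj(*cam('w3'),(0.508,-.268,.183)),proj(*cam('w3'),(0.508,-.268,.111)))
I=c['img'][100:300,150:410]
J=cv2.imread('pics/w1.png')[180:300,50:180]
J=cv2.resize(J,(325,300),interpolation=2)
o=np.zeros((600,800,3),np.uint8);o[:300]=0
o[:600,:][:,:]=0
A=cv2.resize(I,(468,360),interpolation=2);o[:360,:468]=A;o[:300,470:795]=J
cv2.imwrite('pics/w3c.png',cv2.resize(c['img'][130:290,170:350],(720,640)[:2] and (675,600),interpolation=2))
cv2.imwrite('pics/w3m.png',np.hstack([cv2.resize(c['img'][150:270,200:310],(440,480),interpolation=2),cv2.resize(cv2.imread('pics/w1.png')[200:290,70:135],(347,480),interpolation=2)]))
"
```

```text
time_s: 2.75
tool_pos: [0.438, -0.2682, 0.2905]
eef_rot: [-0.007, -3.131, -0.014]
contact_force: [-0.2, -0.1, -0.2]
gripper_width: 0.0659
[ 0.43803695 -0.26819655  0.29051532] [-0.00728499 -3.13081022 -0.01385534]
[254.84404378 255.73676607] [254.08551331 227.22440689]
```

View pics/w3m.png

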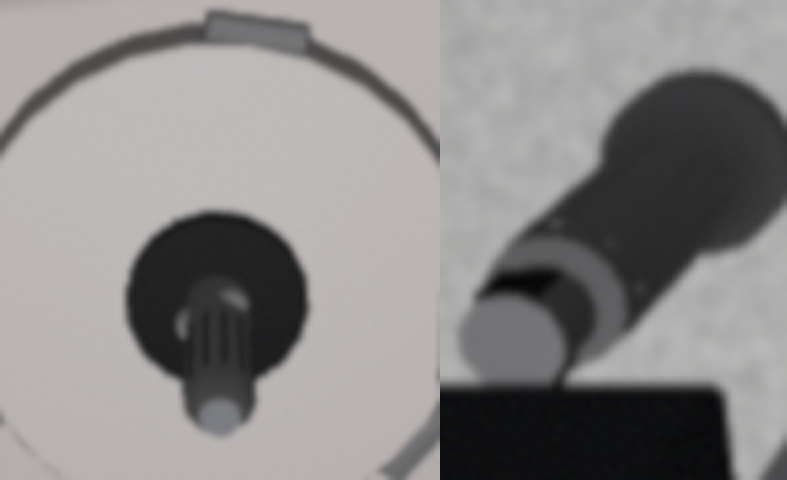

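Crop: the shaft top centre in w3 is (254.4,253.9) and the boss centre is (253.9,223.9). The stem top centre in w1 is (82.9,263.5).

```bash
python3 -c "
from h import *
S=cam('scene');D=cam('side');W1=cam('w1');W3=cam('w3')
print('shaft',atz(*W3,(254.4,253.9),.183),atz(*W3,(253.9,223.9),.111))
print(tri([(*S,(175,218)),(*D,(241,254)),(*W3,(254.4,253.9))]))
print('stem',atz(*W1,(82.9,263.5),.112),tri([(*S,(262.1,180.4)),(*D,(249.3,193.1)),(*W1,(82.9,263.5))]))
print('handle',tri([(*S,(286.1,115)),(*D,(212.4,143)),(*W1,(267,248))]))
for z in (.113,):
  print('case',[atz(*W1,u,z).round(4).tolist() for u in ((237,178),(302,181),(298,287),(234,283))])
"
```

```text
shaft [ 0.50608448 -0.26841701  0.183     ] [ 0.50387857 -0.26820198  0.111     ]
(array([ 0.50945997, -0.26723093,  0.17813439]), [2.3, 1.4, 1.4])
stem [ 0.61389961 -0.00649813  0.112     ] (array([ 0.61524347, -0.00665066,  0.11213337]), [1.3, 1.9, 1.2])
handle (array([0.567317  , 0.21336138, 0.15988212]), [3.6, 5.1, 7.5])
case [[0.4987, 0.1752, 0.113], [0.4985, 0.2478, 0.113], [0.6315, 0.2543, 0.113], [0.6301, 0.1761, 0.113]]
```

```bash
cat >> h.py <<'E'
def need(p,yaw=0.):
    """remaining shift/turn in tool axes and row units to get to p, tool down, tool x at 180deg+yaw"""
    from workcell import bot
    s=bot.get_state();M=R.from_rotvec(s["eef_rot"]).as_matrix()
    c,n=np.cos(yaw),np.sin(yaw);G=np.array([[-c,-n,0],[-n,c,0],[0,0,-1.]])
    print("pos",s["tool_pos"].round(4),"shift",(M.T@(np.array(p)-s["tool_pos"])/.6).round(4),"turn",(R.from_matrix(M.T@G).as_rotvec()/(np.pi/2)).round(4),"F",s["contact_force"].round(1),"w",round(float(s["gripper_width"]),4),"t",round(s["time_s"],2),"j6",s["joint_pos"][5].round(2))
E
python3 -m inch '[[[-0.04,0.06,0,0,0,0],[-0.04,0.06,0,0,0,0],[-0.04,0.06,0,0,0,0],[-0.04,0.06,0,0,0,0],[-0.04,0.06,0,0,0,0]]]'
python3 -m inch '[[[-0.04,0.06,0.01,0,0,0],[-0.04,0.06,0.02,0,0,0],[-0.02,0.03,0.04,0,0,0],[0,0,0.03,0,0,0],[0,0,0,0,0,0]]]'
python3 -c "
from h import *
need((.6145,-.0065,.15))"
```

```text
time_s: 3.22
tool_pos: [0.5524, -0.0891, 0.2901]
eef_rot: [-0.022, -3.127, -0.023]
contact_force: [0.3, -0.4, 0.2]
gripper_width: 0.0652
time_s: 3.63
tool_pos: [0.6087, 0.0177, 0.233]
eef_rot: [0.014, -3.13, -0.034]
contact_force: [-0.6, 0.4, 0.2]
gripper_width: 0.066
pos [0.6087 0.0177 0.233 ] shift [-0.0109 -0.0435  0.1373] turn [ 0.0139 -0.0072  0.0056] F [-0.6  0.4  0.2] w 0.066 t 3.63 j6 -1.71
```

```bash
python3 -m inch '[[[-0.006,-0.022,0.02,0.007,-0.004,0.003],[-0.005,-0.022,0.03,0.007,-0.004,0.003],[0,0,0.04,0,0,0],[0,0,0.025,0,0,0],[0,0,0,0,0,0]]]'
python3 -c "
from h import *
need((.6145,-.0065,.15))
s,c=wrist('w4');x,y=proj(*cam('w4'),(.6145,-.0065,.112));print(x,y)
cv2.imwrite('pics/w4c.png',cv2.resize(c['img'][180:380,150:360],(630,600),interpolation=2))"
```

```text
time_s: 4.05
tool_pos: [0.6137, 0.0017, 0.1657]
eef_rot: [-0.015, 3.138, 0.003]
contact_force: [0.0, 0.0, -0.2]
gripper_width: 0.0659
pos [0.6137 0.0017 0.1657] shift [-0.0011 -0.0138  0.0261] turn [0.0012 0.0021 0.0062] F [ 0.   0.  -0.2] w 0.0659 t 4.05 j6 -1.72
244.60002586436 202.92557645452288
```

View pics/w4c.png

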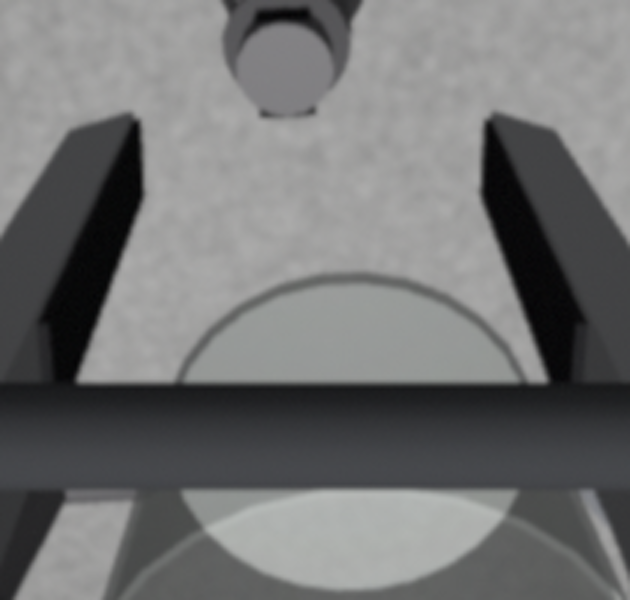

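Stem top centre is at (244.7,202.0) against a predicted (244.6,202.9), so the estimate holds. Descend and grasp.

```bash
python3 -m inch '[[[-0.001,-0.015,0,0,0,0.006],[-0.001,0,0.04,0,0,0],[0,0,0.05,0,0,0],[0,0,0.05,0,0,0],[0,0,0.05,0,0,0]]]'
python3 -c "
from h import *
need((.6145,-.0065,.051))"
```

```text
time_s: 4.52
tool_pos: [0.6314, -0.0095, 0.0711]
eef_rot: [0.0, 3.101, -0.006]
contact_force: [0.1, 0.3, -0.1]
gripper_width: 0.0653
pos [ 0.6314 -0.0095  0.0711] shift [0.0295 0.0052 0.0323] turn [-0.0024  0.0256 -0.0001] F [ 0.1  0.3 -0.1] w 0.0653 t 4.52 j6 -1.73
```

```bash
python3 -m inch '[[[0.015,0.003,0,0,0.013,0],[0.015,0.002,0,0,0.013,0],[0,0,0.015,0,0,0],[0,0,0.015,0,0,0],[0,0,0,0,0,0]]]'
python3 -c "
from h import *
need((.6145,-.0065,.051))"
```

```text
time_s: 4.93
tool_pos: [0.6129, -0.0077, 0.055]
eef_rot: [-0.003, -3.139, 0.007]
contact_force: [-0.4, 0.7, -0.3]
gripper_width: 0.0659
pos [ 0.6129 -0.0077  0.055 ] shift [-0.0027  0.0021  0.0066] turn [-0.0028 -0.0016 -0.0014] F [-0.4  0.7 -0.3] w 0.0659 t 4.93 j6 -1.72
```

```bash
python3 -m inch '[[[-0.0025,0.002,0.006,-0.0028,-0.0016,-0.0014],[0,0,0,0,0,0],[0,0,0,0,0,0],[0,0,0,0,0,0],[0,0,0,0,0,0]]]'
python3 -m inch '[[[0,0,0,0,0,0],[0,0,0,0,0,0],[0,0,0,0,0,0],[0,0,0,0,0,0],[0,0,0,0,0,0]]]' 0.75 40
python3 -c "
from h import *
need((.6145,-.0065,.051))"
```

```text
time_s: 5.35
tool_pos: [0.618, -0.007, 0.0553]
eef_rot: [-0.001, 3.133, -0.001]
contact_force: [0.6, -0.7, -0.3]
gripper_width: 0.0658
time_s: 5.77
tool_pos: [0.6185, -0.0069, 0.056]
eef_rot: [-0.001, 3.132, -0.001]
contact_force: [-0.4, 0.7, 1.1]
gripper_width: 0.0358
pos [ 0.6185 -0.0069  0.056 ] shift [0.0068 0.0006 0.0083] turn [-0.0004  0.0059  0.0002] F [-0.4  0.7  1.1] w 0.0358 t 5.77 j6 -1.72
```

```bash
python3 -m inch '[[[0,0,0,0,0,0],[0,0,0,0,0,0],[0.006,0,0.007,0,0.006,0],[0,0,0,0,0,0],[0,0,0,0,0,0]]]' 0.5
python3 -c "
from h import *
need((.6145,-.0065,.051))"
```

```text
time_s: 6.18
tool_pos: [0.6145, -0.0069, 0.0512]
eef_rot: [0.001, -3.14, 0.001]
contact_force: [-0.1, 0.3, 0.1]
gripper_width: 0.0474
pos [ 0.6145 -0.0069  0.0512] shift [-0.0001  0.0006  0.0003] turn [-0.0004 -0.0009  0.0002] F [-0.1  0.3  0.1] w 0.0474 t 6.18 j6 -1.72
```

```bash
python3 -m inch '[[[0,0,0,0,0,0],[0,0,0,0,0,0],[0,0,0,0,0,0],[0,0,0,0,0,0],[0,0,0,0,0,0]]]' 0.9 50
python3 -c "
from h import *
need((.6145,-.0065,.051))"
python3 -m inch '[[[0,0,-0.01,0,0,0],[0,0,-0.02,0,0,0],[0,0,-0.03,0,0,0],[0,0,-0.03,0,0,0],[0,0,-0.03,0,0,0]]]'
python3 -c "
from h import *
need((.506,-.268,.26))"
```

```text
time_s: 6.6
tool_pos: [0.614, -0.0067, 0.0507]
eef_rot: [0.001, -3.139, 0.001]
contact_force: [0.9, 0.4, -0.7]
gripper_width: 0.0334
pos [ 0.614  -0.0067  0.0507] shift [-0.0008  0.0004 -0.0006] turn [-0.0002 -0.0016  0.0002] F [ 0.9  0.4 -0.7] w 0.0334 t 6.6 j6 -1.72
time_s: 7.02
tool_pos: [0.6092, -0.0062, 0.1214]
eef_rot: [0.0, -3.126, -0.002]
contact_force: [0.6, -0.2, -1.3]
gripper_width: 0.0333
pos [ 0.6092 -0.0062  0.1214] shift [ 0.1757 -0.436  -0.2289] turn [ 0.0008 -0.0099  0.0002] F [ 0.6 -0.2 -1.3] w 0.0333 t 7.02 j6 -1.72
```

```bash
python3 -m inch '[[[0,0,-0.05,0,-0.005,0],[0.0,0,-0.05,0,-0.005,0],[0.02,-0.03,-0.06,0,0,0],[0.025,-0.06,-0.05,0,0,0],[0.025,-0.06,-0.03,0,0,0]]]'
python3 -m inch '[[[0.025,-0.06,0,0,0,0],[0.025,-0.06,0,0,0,0],[0.025,-0.06,0,0,0,0],[0.02,-0.04,0,0,0,0],[0,0,0,0,0,0]]]'
python3 -c "
from h import *
need((.506,-.268,.26))"
```

```text
time_s: 7.43
tool_pos: [0.5707, -0.0856, 0.269]
eef_rot: [-0.017, 3.139, 0.005]
contact_force: [0.2, -0.9, -1.8]
gripper_width: 0.0334
time_s: 7.85
tool_pos: [0.5139, -0.23, 0.2852]
eef_rot: [-0.014, 3.118, -0.018]
contact_force: [0.1, -1.3, -0.7]
gripper_width: 0.0338
pos [ 0.5139 -0.23    0.2852] shift [ 0.0148 -0.0627  0.0424] turn [-0.0073  0.0152  0.0057] F [ 0.1 -1.3 -0.7] w 0.0338 t 7.85 j6 -2.16
```

```bash
python3 -m inch '[[[0.007,-0.03,0.01,-0.004,0.008,0.003],[0.007,-0.03,0.01,-0.004,0.007,0.003],[0,0,0.01,0,0,0],[0,0,0,0,0,0],[0,0,0,0,0,0]]]'
python3 -c "
from h import *
need((.506,-.268,.255))"
```

```text
time_s: 8.27
tool_pos: [0.5054, -0.2674, 0.2724]
eef_rot: [0.007, 3.136, 0.0]
contact_force: [-0.6, -0.6, -0.9]
gripper_width: 0.0333
pos [ 0.5054 -0.2674  0.2724] shift [-0.0008 -0.001   0.0289] turn [ 0.0001  0.0036 -0.003 ] F [-0.6 -0.6 -0.9] w 0.0333 t 8.27 j6 -2.21
```

```bash
python3 -m inch '[[[-0.001,-0.001,0.012,0,0.003,-0.003],[0,0,0.012,0,0,0],[0,0,0.012,0,0,0],[0,0,0.01,0,0,0],[0,0,0,0,0,0]]]'
python3 -c "
from h import *
from workcell import read_camera
need((.506,-.268,.245))
a=read_camera('scene')['img'];b=read_camera('side')['img']
cv2.imwrite('pics/s2.png',a);cv2.imwrite('pics/d2.png',b)
print(proj(*cam('scene'),(.506,-.268,.19)),proj(*cam('side'),(.506,-.268,.19)))
f=lambda x:cv2.resize(x,(400,560),interpolation=2)
cv2.imwrite('pics/al.png',np.hstack([f(a[175:245,152:202]),f(b[215:285,215:265])]))"
```

```text
time_s: 8.68
tool_pos: [0.5077, -0.2635, 0.2432]
eef_rot: [-0.01, 3.139, 0.001]
contact_force: [-0.2, 0.3, -1.2]
gripper_width: 0.0331
pos [ 0.5077 -0.2635  0.2432] shift [ 0.0028 -0.0075 -0.003 ] turn [0.0005 0.0014 0.004 ] F [-0.2  0.3 -1.2] w 0.0331 t 8.68 j6 -2.21
[172.65868541 215.97686002] [238.64791262 250.29813738]
```

View pics/al.png

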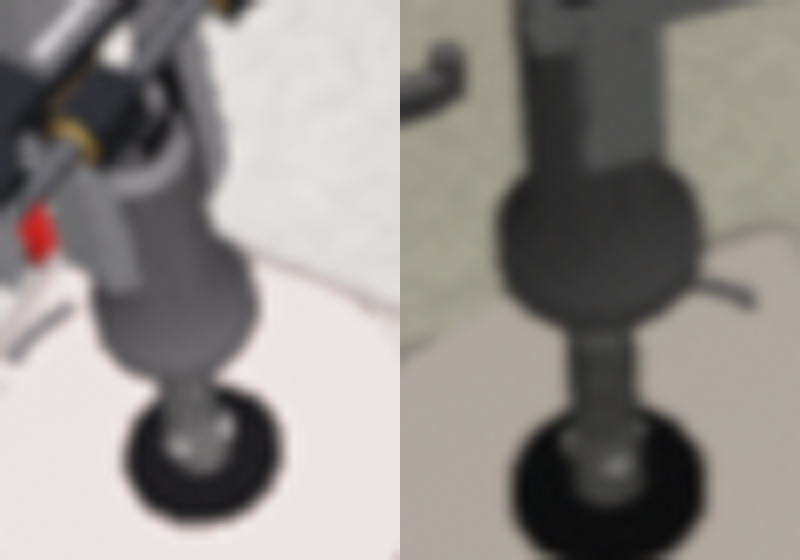

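The stem skirt is close to coaxial with the shaft. It sits about 1–3 px high in both views, which matches the 4.5 mm y offset still to be corrected. I'll correct that and lower slowly.

```bash
python3 -c "
from h import *
for n,d in (('scene',(-.6,-1.5)),('side',(.3,-2.8))):
  p=np.array((.506,-.268,.192));C=cam(n)
  J=np.array([proj(*C,p+e)-proj(*C,p) for e in np.eye(3)[:2]*.001]).T
  print(n,np.linalg.solve(J,d),'mm')"
python3 -m inch '[[[0.003,-0.008,0,0,0,0.004],[0,0,0,0,0,0],[0,0,0,0,0,0],[0,0,0,0,0,0],[0,0,0,0,0,0]]]'
python3 -c "
from h import *
need((.506,-.268,.236))"
```

```text
scene [-3.95032518  2.75074629] mm
side [2.82329877 6.89345029] mm
time_s: 9.2
tool_pos: [0.5068, -0.2702, 0.2459]
eef_rot: [0.002, 3.136, -0.003]
contact_force: [0.1, 0.4, -1.5]
gripper_width: 0.0335
pos [ 0.5068 -0.2702  0.2459] shift [0.0014 0.0036 0.0164] turn [-0.0013  0.0035 -0.0008] F [ 0.1  0.4 -1.5] w 0.0335 t 9.2 j6 -2.21
```

```bash
python3 -m inch '[[[0.0,0.003,0.005,0,0.003,0],[0,0,0.005,0,0,0],[0,0,0.005,0,0,0],[0,0,0.005,0,0,0],[0,0,0.0,0,0,0]]]'
python3 -c "
from h import *
need((.5065,-.268,.23))"
```

```text
time_s: 9.62
tool_pos: [0.507, -0.2684, 0.2331]
eef_rot: [0.002, 3.14, -0.004]
contact_force: [-0.2, 0.1, -1.3]
gripper_width: 0.0334
pos [ 0.507  -0.2684  0.2331] shift [0.0008 0.0007 0.0052] turn [-0.0016  0.0008 -0.0009] F [-0.2  0.1 -1.3] w 0.0334 t 9.62 j6 -2.21
```

```bash
python3 -m inch '[[[0.001,0,0.005,0,0,0],[0,0,0.005,0,0,0],[0,0,0.005,0,0,0],[0,0,0.005,0,0,0],[0,0,0,0,0,0]]]'
python3 -c "
from h import *
need((.5065,-.268,.21))"
```

```text
time_s: 10.03
tool_pos: [0.506, -0.2681, 0.2192]
eef_rot: [0.002, 3.141, -0.003]
contact_force: [0.0, -0.3, -1.5]
gripper_width: 0.0336
pos [ 0.506  -0.2681  0.2192] shift [-0.0008  0.0003  0.0153] turn [-0.0011  0.0002 -0.0009] F [ 0.  -0.3 -1.5] w 0.0336 t 10.03 j6 -2.21
```

```bash
python3 -m inch '[[[0,0,0.006,0,0,0],[0,0,0.006,0,0,0],[0,0,0.006,0,0,0],[0,0,0.006,0,0,0],[0,0,0,0,0,0]]]'
python3 -m inch '[[[0,0,0.006,0,0,0],[0,0,0.006,0,0,0],[0,0,0.006,0,0,0],[0,0,0.006,0,0,0],[0,0,0,0,0,0]]]'
python3 -c "
from h import *
need((.5065,-.268,.1737))"
```

```text
time_s: 10.45
tool_pos: [0.5058, -0.2676, 0.2031]
eef_rot: [-0.002, -3.141, 0.001]
contact_force: [0.3, 0.6, -2.0]
gripper_width: 0.0335
time_s: 10.87
tool_pos: [0.5058, -0.2676, 0.187]
eef_rot: [-0.002, -3.141, 0.001]
contact_force: [0.2, 1.1, -1.6]
gripper_width: 0.0335
pos [ 0.5058 -0.2676  0.187 ] shift [-0.0012 -0.0006  0.0222] turn [-0.0003 -0.0003 -0.0008] F [ 0.2  1.1 -1.6] w 0.0335 t 10.87 j6 -2.21
```

```bash
python3 -m inch '[[[0,0,0.006,0,0,0],[0,0,0.006,0,0,0],[0,0,0.006,0,0,0],[0,0,0.004,0,0,0],[0,0,0,0,0,0]]]' - 60
python3 -m inch '[[[0,0,0.004,0,0,0],[0,0,0.006,0,0,0],[0,0,0.006,0,0,0],[0,0,0.006,0,0,0],[0,0,0.006,0,0,0]]]'
python3 -c "
from h import *
need((.5065,-.268,.1617))"
```

```text
time_s: 11.28
tool_pos: [0.5059, -0.2673, 0.1734]
eef_rot: [-0.002, -3.141, -0.0]
contact_force: [-1.6, 1.2, 3.9]
gripper_width: 0.033
time_s: 11.7
tool_pos: [0.5063, -0.2674, 0.1631]
eef_rot: [0.001, 3.14, -0.002]
contact_force: [-1.4, -0.0, -1.7]
gripper_width: 0.0333
pos [ 0.5063 -0.2674  0.1631] shift [-0.0003 -0.001   0.0024] turn [-0.001   0.0008 -0.0004] F [-1.4 -0.  -1.7] w 0.0333 t 11.7 j6 -2.21
```

Past the balls, and the force has dropped again. I'll press gently onto the seat.

```bash
python3 -m inch '[[[0,0,0.005,0,0,0],[0,0,0.005,0,0,0],[0,0,0.005,0,0,0],[0,0,0.006,0,0,0],[0,0,0.006,0,0,0]]]'
python3 -c "
from h import *
need((.5065,-.268,.1617))"
```

```text
time_s: 12.12
tool_pos: [0.5068, -0.2673, 0.1614]
eef_rot: [0.001, 3.139, -0.004]
contact_force: [-8.7, 4.7, 18.2]
gripper_width: 0.0332
pos [ 0.5068 -0.2673  0.1614] shift [ 0.0005 -0.0011 -0.0005] turn [-0.0015  0.0015 -0.0004] F [-8.7  4.7 18.2] w 0.0332 t 12.12 j6 -2.21
```

Bottomed at 18 N with the foot at about 0.111. Release, rise, and check.

```bash
python3 -m inch '[[[0,0,-0.001,0,0,0],[0,0,0,0,0,0],[0,0,0,0,0,0],[0,0,0,0,0,0],[0,0,0,0,0,0]]]' 0.35
python3 -m inch '[[[0,0,-0.01,0,0,0],[0,0,-0.02,0,0,0],[0,0,-0.03,0,0,0],[0,0,-0.04,0,0,0],[0,0,-0.04,0,0,0]]]'
python3 -m inch '[[[0,0,-0.04,0,0,0],[0,0.06,-0.03,0,0,0],[0,0.06,-0.02,0,0,0],[0,0.06,0,0,0,0],[0,0,0,0,0,0]]]'
python3 -c "
from h import *
from workcell import read_camera
need((.5065,-.268,.1617))
b=read_camera('side')['img'];a=read_camera('scene')['img']
cv2.imwrite('pics/fin1.png',np.hstack([cv2.resize(a[175:245,152:202],(400,560),interpolation=2),cv2.resize(b[215:285,215:265],(400,560),interpolation=2)]))"
```

```text
time_s: 12.53
tool_pos: [0.5089, -0.2693, 0.1631]
eef_rot: [0.001, 3.133, -0.011]
contact_force: [-0.2, -0.3, 0.1]
gripper_width: 0.0603
time_s: 12.95
tool_pos: [0.5042, -0.266, 0.2431]
eef_rot: [-0.002, -3.136, -0.005]
contact_force: [0.3, -0.5, 0.8]
gripper_width: 0.0611
time_s: 13.37
tool_pos: [0.5081, -0.1591, 0.3121]
eef_rot: [0.012, 3.131, -0.009]
contact_force: [-0.3, 0.1, -0.2]
gripper_width: 0.0611
pos [ 0.5081 -0.1591  0.3121] shift [ 0.004  -0.1802  0.2517] turn [-0.0035  0.0066 -0.0048] F [-0.3  0.1 -0.2] w 0.0611 t 13.37 j6 -2.03
```

View pics/fin1.png

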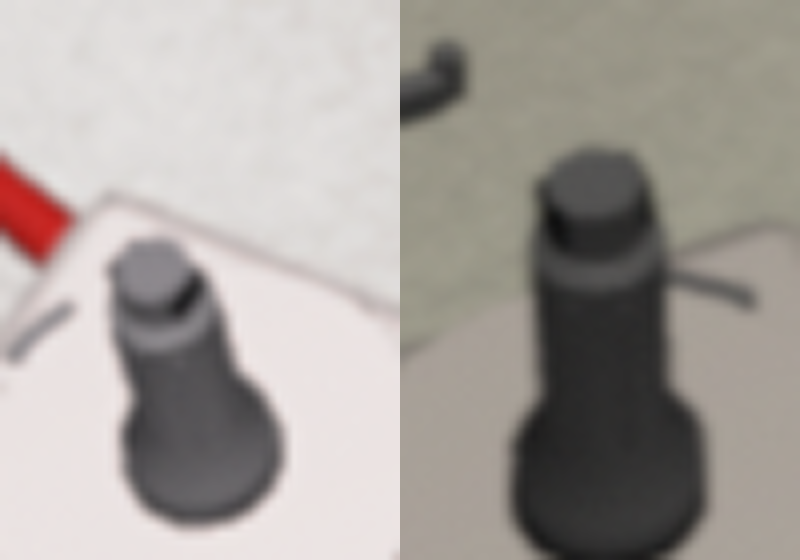

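The stem's skirt now exactly covers the boss in both views, upright and at the right place: it is home. On to the breaker: move above it, turn a quarter so the jaws straddle the handle.

```bash
python3 -m inch '[[[-0.01,0.06,0,0,0,0],[-0.01,0.06,0,0,0,0],[-0.01,0.06,0,0,0,0],[-0.01,0.06,0,0,0,0],[-0.01,0.06,0,0,0,0]]]' 0.5
python3 -m inch '[[[-0.01,0.06,0,0,0,0],[-0.01,0.06,0,0,0,0],[-0.01,0.06,0,0,0,0],[-0.01,0.06,0,0,0,0],[-0.01,0.06,0,0,0,0]]]'
python3 -m inch '[[[0,0,0,0,0,0.075],[0,0,0,0,0,0.075],[0,0,0,0,0,0.075],[0,0,0,0,0,0.075],[0,0,0,0,0,0.075]]]'
python3 -m inch '[[[0,0,0,0,0,0.075],[0,0,0,0,0,0.075],[0,0,0,0,0,0.075],[0,0,0,0,0,0.075],[0,0,0,0,0,0.075]]]'
python3 -c "
from h import *
need((.568,.2125,.25),-np.pi/2)"
```

```text
time_s: 13.88
tool_pos: [0.5421, 0.0084, 0.309]
eef_rot: [0.049, 3.133, -0.025]
contact_force: [1.3, -0.2, -0.4]
gripper_width: 0.0471
time_s: 14.3
tool_pos: [0.5812, 0.188, 0.3036]
eef_rot: [0.064, 3.136, -0.032]
contact_force: [0.3, -0.7, 0.3]
gripper_width: 0.0469
time_s: 14.72
tool_pos: [0.5844, 0.191, 0.2978]
eef_rot: [1.003, 2.973, -0.034]
contact_force: [-0.1, -0.7, -0.9]
gripper_width: 0.0468
time_s: 15.13
tool_pos: [0.5876, 0.1831, 0.2933]
eef_rot: [1.868, 2.517, -0.043]
contact_force: [-1.0, -0.3, -0.1]
gripper_width: 0.0471
pos [0.5876 0.1831 0.2933] shift [ 0.0579 -0.0159  0.0712] turn [-0.0092  0.0155  0.1872] F [-1.  -0.3 -0.1] w 0.0471 t 15.13 j6 -0.12
```

```bash
python3 -m inch '[[[0,0,0,-0.009,0.015,0.065],[0,0,0,0,0,0.065],[0,0,0,0,0,0.055],[0.03,-0.03,0,0,0,0],[0,0,0,0,0,0]]]'
python3 -c "
from h import *
need((.568,.2125,.22),-np.pi/2)"
```

```text
time_s: 15.55
tool_pos: [0.5734, 0.1928, 0.2888]
eef_rot: [-2.249, -2.187, 0.013]
contact_force: [-0.2, -0.6, 0.7]
gripper_width: 0.0468
pos [0.5734 0.1928 0.2888] shift [ 0.0329 -0.0089  0.1147] turn [-0.0058  0.0019 -0.0177] F [-0.2 -0.6  0.7] w 0.0468 t 15.55 j6 0.21
```

```bash
python3 -m inch '[[[0.03,-0.008,0.02,-0.005,0,-0.017],[0.003,0,0.03,0,0,0],[0,0,0.03,0,0,0],[0,0,0.03,0,0,0],[0,0,0,0,0,0]]]'
python3 -c "
from h import *
need((.568,.2125,.14),-np.pi/2)
s,c=wrist('w5');print(proj(*cam('w5'),(.568,.2125,.165)))
cv2.imwrite('pics/w5c.png',cv2.resize(c['img'][120:384,80:432],(800,600),interpolation=2))"
```

```text
time_s: 15.97
tool_pos: [0.5738, 0.2063, 0.22]
eef_rot: [2.224, 2.211, -0.006]
contact_force: [-0.2, 0.1, -0.3]
gripper_width: 0.0471
pos [0.5738 0.2063 0.22  ] shift [ 0.0112 -0.0099  0.1332] turn [ 0.0009  0.0043 -0.0036] F [-0.2  0.1 -0.3] w 0.0471 t 15.97 j6 0.21
[244.6756417  191.72328004]
```

View pics/w5c.png

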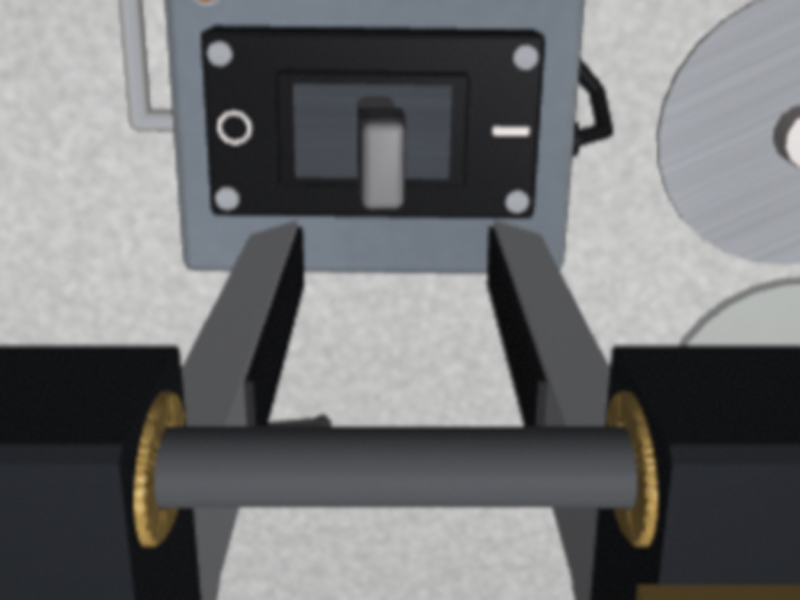

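The handle tip is at crop (383,163), i.e. pixel (248.5,191.7), so tip x is about 0.571. The case centre, and so the pivot, is at x about 0.566. The handle lies midway between the fingers. Descend to straddle it.

```bash
python3 -m inch '[[[0.011,-0.006,0.0,0,0.004,-0.003],[0,0,0.03,0,0,0],[0,0,0.03,0,0,0],[0,0,0.03,0,0,0],[0,0,0,0,0,0]]]'
python3 -c "
from h import *
need((.570,.2125,.14),-np.pi/2)"
```

```text
time_s: 16.43
tool_pos: [0.5779, 0.2126, 0.1741]
eef_rot: [2.219, 2.211, 0.022]
contact_force: [-1.2, -0.4, -0.2]
gripper_width: 0.0472
pos [0.5779 0.2126 0.1741] shift [-0.0004 -0.014   0.0566] turn [ 0.0104 -0.0024 -0.0023] F [-1.2 -0.4 -0.2] w 0.0472 t 16.43 j6 0.22
```

```bash
python3 -m inch '[[[0,-0.014,0,0.01,0,0],[0,0,0.02,0,0,0],[0,0,0.02,0,0,0],[0,0,0.015,0,0,0],[0,0,0,0,0,0]]]'
python3 -c "
from h import *
need((.570,.2125,.14),-np.pi/2)"
```

```text
time_s: 16.85
tool_pos: [0.5729, 0.2136, 0.1451]
eef_rot: [2.224, 2.216, 0.017]
contact_force: [-0.5, -0.7, 0.2]
gripper_width: 0.0472
pos [0.5729 0.2136 0.1451] shift [-0.0019 -0.0048  0.0084] turn [ 0.0058 -0.0041 -0.0024] F [-0.5 -0.7  0.2] w 0.0472 t 16.85 j6 0.22
```

```bash
python3 -m inch '[[[0,-0.012,0.006,0.005,-0.004,0],[0,-0.014,0,0,0,0],[0,-0.014,0,0,0,0],[0,-0.014,0,0,0,0],[0,-0.014,0,0,0,0]]]'
python3 -c "
from h import *
need((.523,.2125,.14),-np.pi/2)"
```

```text
time_s: 17.27
tool_pos: [0.5361, 0.2138, 0.1429]
eef_rot: [2.219, 2.209, 0.019]
contact_force: [6.6, 0.7, -1.5]
gripper_width: 0.0471
pos [0.5361 0.2138 0.1429] shift [-0.0022 -0.0219  0.0045] turn [ 0.0103 -0.0004 -0.0028] F [ 6.6  0.7 -1.5] w 0.0471 t 17.27 j6 0.24
```

```bash
python3 -m inch '[[[0,-0.012,0.004,0.008,0,0],[0,-0.012,0,0,0,0],[0,-0.012,0,0,0,0],[0,-0.012,0,0,0,0],[0,-0.012,0,0,0,0]]]'
python3 -c "
from h import *
need((.523,.2125,.14),-np.pi/2)"
```

```text
time_s: 17.68
tool_pos: [0.5255, 0.2142, 0.1534]
eef_rot: [2.191, 2.18, 0.089]
contact_force: [11.3, -0.8, -1.6]
gripper_width: 0.047
pos [0.5255 0.2142 0.1534] shift [-0.0031 -0.0058  0.0219] turn [ 0.0481 -0.0037 -0.0031] F [11.3 -0.8 -1.6] w 0.047 t 17.68 j6 0.25
```

```bash
python3 -m inch '[[[0,-0.005,0.02,0.045,0,0],[0,-0.01,0.005,0.01,0,0],[0,-0.012,0,0.01,0,0],[0,-0.012,0,0.01,0,0],[0,-0.012,0,0.01,0,0]]]'
python3 -c "
from h import *
need((.523,.2125,.14),-np.pi/2)"
```

```text
time_s: 18.1
tool_pos: [0.5248, 0.216, 0.1561]
eef_rot: [2.225, 2.214, 0.036]
contact_force: [11.6, -0.0, -2.4]
gripper_width: 0.0471
pos [0.5248 0.216  0.1561] shift [-0.0062 -0.0034  0.0267] turn [ 0.0114 -0.0091 -0.0032] F [11.6 -0.  -2.4] w 0.0471 t 18.1 j6 0.23
```

Apparently at the stop: 11 N and no more travel. The tool rode up though, so I'll back off, lower and push again to be sure.

```bash
python3 -m inch '[[[-0.004,0.01,0.0,0.01,-0.009,0],[0,0,0.015,0,0,0],[0,0,0.012,0,0,0],[0,0,0,0,0,0],[0,0,0,0,0,0]]]'
python3 -c "
from h import *
need((.523,.2125,.14),-np.pi/2)"
python3 -m inch '[[[0,-0.01,0,0,0,0],[0,-0.01,0.002,0.005,0,0],[0,-0.012,0.002,0.005,0,0],[0,-0.012,0.002,0.005,0,0],[0,-0.012,0.002,0.005,0,0]]]'
python3 -c "
from h import *
need((.523,.2125,.14),-np.pi/2)
s,c=wrist('w6')
for q in (0,.1,.2,.3):
  a=q-.45;print(q,[proj(*cam('w6'),(.566+.058*np.sin(a),.2125+d,.107+.058*np.cos(a))).round(1) for d in(-.015,0,.015)])
cv2.imwrite('pics/w6c.png',cv2.resize(c['img'][120:320,120:387],(800,600),interpolation=2))"
```

```text
time_s: 18.52
tool_pos: [0.5317, 0.2142, 0.1426]
eef_rot: [2.222, 2.212, 0.015]
contact_force: [3.4, 0.4, 4.5]
gripper_width: 0.0471
pos [0.5317 0.2142 0.1426] shift [-0.0028 -0.0145  0.0041] turn [ 0.0071 -0.0014 -0.0029] F [3.4 0.4 4.5] w 0.0471 t 18.52 j6 0.24
time_s: 18.93
tool_pos: [0.5286, 0.2142, 0.1472]
eef_rot: [2.203, 2.19, 0.069]
contact_force: [14.4, -0.8, -2.7]
gripper_width: 0.047
pos [0.5286 0.2142 0.1472] shift [-0.003  -0.0099  0.0114] turn [ 0.0355 -0.0046 -0.0037] F [14.4 -0.8 -2.7] w 0.047 t 18.93 j6 0.24
0 [array([275.3, 264.7]), array([275.6, 240.1]), array([276. , 214.5])]
0.1 [array([285.3, 266.4]), array([285.8, 241.6]), array([286.4, 215.7])]
0.2 [array([295.7, 267.6]), array([296.5, 242.6]), array([297.3, 216.6])]
0.3 [array([306.3, 268.3]), array([307.3, 243.3]), array([308.4, 217.1])]
```

View pics/w6c.png

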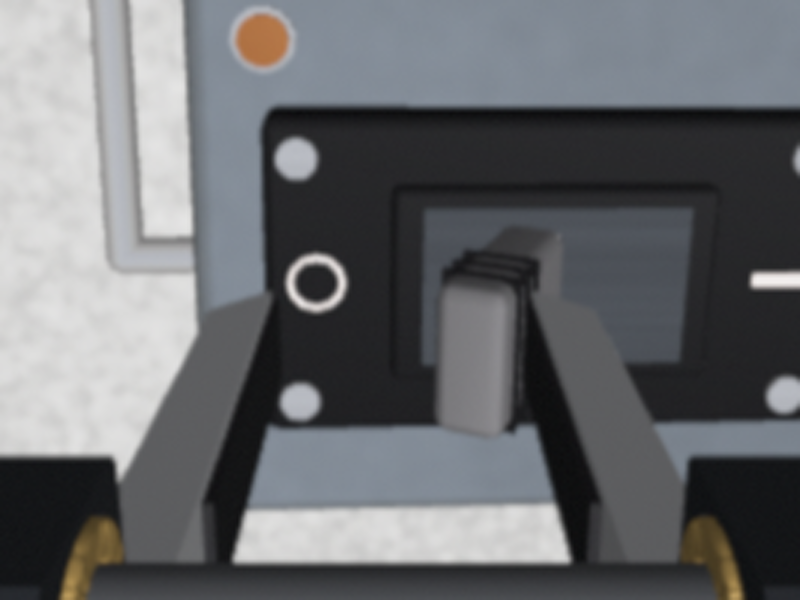

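The tip centre is at pixel (279.5,239.5), which corresponds to a handle angle of about 0.04. With 14 N on it and no further travel, it is fully off. Now throw it on.

```bash
python3 -m inch '[[[-0.003,0.012,0,0.03,-0.004,-0.003],[0,0.01,0.01,0,0,0],[0,0.015,0.006,0,0,0],[0,0.015,0,0,0,0],[0,0.01,0,0,0,0]]]'
python3 -c "
from h import *
need((.61,.2125,.138),-np.pi/2)"
```

```text
time_s: 19.4
tool_pos: [0.5611, 0.2127, 0.1364]
eef_rot: [-2.22, -2.22, 0.0]
contact_force: [-5.7, -0.3, 3.4]
gripper_width: 0.0469
pos [0.5611 0.2127 0.1364] shift [-0.0003  0.0815 -0.0027] turn [-0.0008 -0.0005  0.    ] F [-5.7 -0.3  3.4] w 0.0469 t 19.4 j6 0.22
```

```bash
python3 -m inch '[[[0,0.016,0,0,0,0],[0,0.016,0,0,0,0],[0,0.016,0,0,0,0],[0,0.016,0,0,0,0],[0,0.016,0,0,0,0]]]'
python3 -c "
from h import *
need((.61,.2125,.138),-np.pi/2)"
python3 -m inch '[[[0,0.014,0.002,-0.005,0,0],[0,0.014,0.002,-0.005,0,0],[0,0.014,0.002,-0.005,0,0],[0,0.014,0.002,-0.005,0,0],[0,0.014,0.002,-0.005,0,0]]]'
python3 -c "
from h import *
need((.61,.2125,.138),-np.pi/2)"
```

```text
time_s: 19.82
tool_pos: [0.5937, 0.2132, 0.1306]
eef_rot: [-2.198, -2.204, 0.051]
contact_force: [-22.4, -1.6, 16.8]
gripper_width: 0.0472
pos [0.5937 0.2132 0.1306] shift [-0.0013  0.0266 -0.0134] turn [-0.0275  0.0019  0.0017] F [-22.4  -1.6  16.8] w 0.0472 t 19.82 j6 0.2
time_s: 20.23
tool_pos: [0.5936, 0.2133, 0.1288]
eef_rot: [-2.162, -2.18, 0.134]
contact_force: [-21.0, -3.2, 21.6]
gripper_width: 0.0468
pos [0.5936 0.2133 0.1288] shift [-0.0018  0.0255 -0.0182] turn [-0.07    0.0082  0.0055] F [-21.   -3.2  21.6] w 0.0468 t 20.23 j6 0.19
```

Finger face at x about 0.570, z 0.129. That fits the fully-on geometry, since the fingertip bears low on the leaning bar, and 21 N gives no more travel. Back off, rise and look.

```bash
python3 -m inch '[[[0,-0.01,-0.01,-0.02,0,0],[0,0,-0.01,-0.02,0,0],[0,0,-0.015,-0.02,0,0],[0,0,-0.03,0,0,0],[0,0,-0.03,0,0,0]]]'
python3 -m inch '[[[0,0,-0.03,0,0,0],[0,0,-0.03,0,0,0],[0,0,-0.03,0,0,0],[0,0,0,0,0,0],[0,0,0,0,0,0]]]'
python3 -c "
from h import *
need((.57,.2125,.25),-np.pi/2)
s,c=wrist('w7')
for q in (.45,.7,.8,.9):
  a=q-.45;print(q,proj(*cam('w7'),(.566+.058*np.sin(a),.2125,.107+.058*np.cos(a))).round(1))
p=cv2.resize(c['img'][120:320,120:387],(800,600),interpolation=2)
from workcell import read_camera
b=read_camera('side')['img'];p[300:,560:]=cv2.resize(b[210:290,210:274],(240,300),interpolation=2)
cv2.imwrite('pics/w7c.png',p)"
```

```text
time_s: 20.65
tool_pos: [0.5882, 0.2138, 0.1816]
eef_rot: [-2.209, -2.231, 0.036]
contact_force: [-0.6, -0.4, -0.4]
gripper_width: 0.0472
time_s: 21.07
tool_pos: [0.5962, 0.2152, 0.2419]
eef_rot: [2.202, 2.224, -0.01]
contact_force: [-0.3, -0.1, 0.5]
gripper_width: 0.0472
pos [0.5962 0.2152 0.2419] shift [-0.0043 -0.0437 -0.0136] turn [0.0023 0.008  0.0063] F [-0.3 -0.1  0.5] w 0.0472 t 21.07 j6 0.21
0.45 [215.  193.5]
0.7 [232.9 193. ]
0.8 [239.8 192.5]
0.9 [246.4 191.7]
```

View pics/w7c.png

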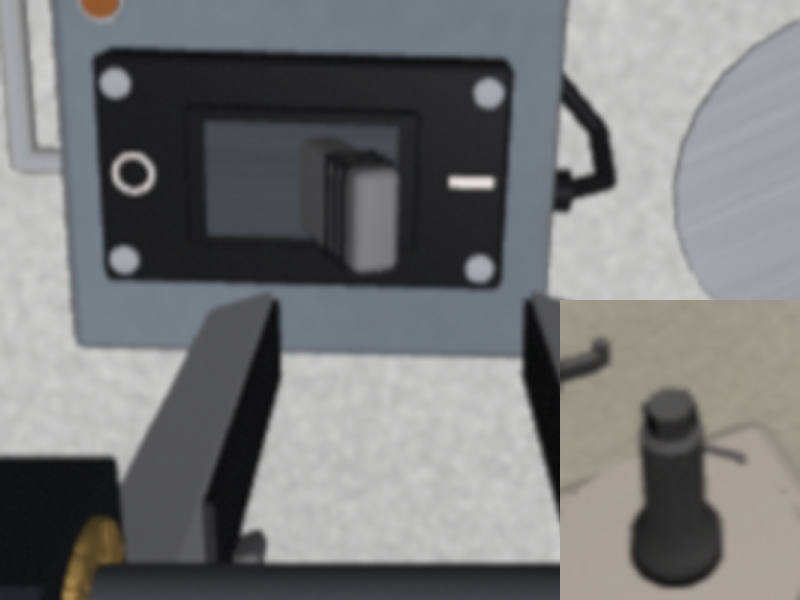

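```bash
python3 -c "
from h import *
f=lambda x,y:((x+.5)/2.996-.5+120,(y+.5)/2.996-.5+120)
for n,tip,fr in (('w6',(478,358),[(395,290),(713,290)]),('w7',(371,217),[(186,175),(417,180)])):
  C=cam(n);t=atz(*C,f(*tip),.159);p=np.mean([atz(*C,f(*u),.113) for u in fr],0)
  print(n,t.round(4),p.round(4),'q',.45+np.arcsin((t[0]-p[0])/.058), 'q(.5656)',.45+np.arcsin((t[0]-.5656)/.058),[atz(*C,f(*u),.113).round(4)[0] for u in fr])"
```

```text
w6 [0.5428 0.2129 0.159 ] [0.5669 0.2086 0.113 ] q 0.021657119805715663 q(.5656) 0.04588922740502266 [np.float64(0.5297), np.float64(0.604)]
w7 [0.5889 0.2121 0.159 ] [0.5654 0.2108 0.113 ] q 0.8656330477382623 q(.5656) 0.8625929691726353 [np.float64(0.5285), np.float64(0.6024)]
```

Using the window frame as reference, the handle measures about 0.02 rad when off and 0.866 now. The inset shows the stem still home. The gripper is clear with zero force, so I'm handing in.

```bash
python3 -m inch '[[[0,0,-0.03,0,0,0],[0,0,-0.02,0,0,0],[0,0,0,0,0,0],[0,0,0,0,0,0],[0,0,0,0,0,0]]]'
python3 -c "
from workcell import bot
print(bot.job_done())"
```

```text
time_s: 21.58
tool_pos: [0.5934, 0.2147, 0.2643]
eef_rot: [2.207, 2.228, -0.026]
contact_force: [-1.2, -0.2, 0.3]
gripper_width: 0.0473
the job is handed in; nothing more can be done
None
```

I put the drive stem on the motor shaft and pressed it fully home. I then reset the breaker, fully off first and then fully on, and handed the job in at about 21.6 s. The hand-in reports no verdict, so the results below are my own checks.

- **Stem:** It slid down the shaft with almost no force and passed the balls as a short rise and then a drop in force. It bottomed at about 18 N with the foot at about 0.111 m. After release, two camera views showed the skirt covering the boss and the stem upright. A last side view after the breaker was thrown showed the stem still in place.
- **Breaker off:** I pushed until 14 N gave no more travel. The camera put the handle at about 0.02–0.05 rad, against a limit of 0.07. On the first off push the tool tilted and rode up about 10 mm, so I backed off, lowered it and pushed again.
- **Breaker on:** I pushed until about 21 N gave no more travel. After the gripper was clear, the camera put the handle at about 0.86–0.87 rad, against a limit of 0.83.
- **Weakest check:** The two handle readings differ by about 0.82–0.84 rad instead of the full 0.90. That is roughly what I would expect from camera error, and the hard stops suggest both ends were reached. The margin against the limits is still only a few hundredths of a radian.
- **Other things on the table:** I felt no contact with the bystanders, but I did not measure their positions again at the end. The gripper was clear of everything at hand-in.

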